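# Turn the spice carousel to bring the salt to the front

### The arm

A 6-joint arm with a two-finger parallel gripper is mounted at the origin on a cart in front of the work surface, level with it; the furniture and walls round the work are solid. World frame = base frame: x ahead of the robot, y to its left, z up, the work surface at z = 0. Lengths are in m, angles in rad, forces in N, time in s.
With the tool pointing down it reaches from about 0.35 to 0.875 m from the base axis. Payload 4.2 kg.
Tool frame: the origin (TCP) lies on the centre line of the jaws, within the pads' length; the fingertips stand 14 mm ahead of it and the grasp point (between the pads) lies 5 mm behind it; z points along the fingers, y is the line along which they close (so a half turn about z gives the same grasp; the last joint's range is limited). The gripper opens to 87 mm and grips with 3 to 60 N. Pads are 19 mm wide; open, the fingers measure 117 mm over their backs; the gripper's body (75 mm by 190 mm) begins 51 mm behind the grasp point.
Start: joints at [-1.037, 0.385, 0.008, 0, -1.194, -0.259], TCP at [0.17, -0.602, 0.207] pointing down, gripper open.
Joint ranges: [-3.14, 3.14], [-1.21, 2.06], [-1.07, 1.41], [-3.16, 2.05], [-2.99, -0.16], [-3.1, 3.1]. Speed limits (rad/s): [2.79, 2.79, 3.14, 3.14, 3.14, 3.14].

### API

Orientations are given as a 3x3 rotation matrix whose columns are the frame's x, y, z axes.
In Python, from station import bot gives the robot as it stands. The module is installed in compiled form; this text tells all that it offers.
- The arm moves only by the tool arm_command, never from a script. Its argument "series" is a list of rows, each an object with "linear": the shift along the world's x, y, z in mm, a list of three; "roll": the turn about the world's z in rad. A call has 1 to 20 rows; each row is the pose to reach, as a shift and turn from the pose commanded when the call began; what a row does not reach only later rows make up. A row lasts 1/8 s, in which the tool goes at most 62.5 mm and 10.7 degrees, less where a joint would pass 70% of its speed; a pose out of reach is approached as far as the arm can. A call with a gripper value outside its range is refused whole. "grip" is the closure, from -1 (fully open) to 1 (shut), set as the call begins (left out, the last holds). The fingers move at their own pace and stop on an object; "squeeze" is the grip in N (left out, the last holds). Time passes only in rows, so rows that repeat a pose let the fingers close. It gives the time, the measured TCP pose, the force, the opening and the grip force at its end, in the units of the state.
- bot.sense(): the state, without advancing time (a new reading comes with each control period).
- bot.capture(name): name is "scene" or "top" or "wrist"; returns a dict with "image" (400x640x3 uint8, red, green, blue), "fx", "fy", "cx", "cy" (pixels), "R" (3x3) and "t" (3): a world point X has camera coordinates R X + t. Camera axes: x right, y down, z forward; pixel columns grow to the right and rows downward; lengths in m; the calibration is good to about 2 mm. A picture is of the moment at which its call begins. There is no depth.
- bot.hand_in(): hands the job in; it is judged then, once.
The state is a dict: "t": time; "qpos": joint angles; "joint_velocities": joint speeds; "joint_torque": joint torques, N m; "tcp_pos": TCP position; "eef_rot": TCP orientation; "ft_force": force on the tool from outside, world axes, zero at the start; "wrist_torque": the same for the moment, N m; "opening": opening from 0.0 (shut) to 1.0 (fully open); "grasp_force": force on a finger pad.
Only numpy, scipy, OpenCV 4.12 (cv2) and the standard library are available. Lean on these libraries where they do the work, as an engineer would, in place of code of your own. Each camera call takes 0.05 s, during which the arm holds its last target. There are 200 camera calls.

### The job

Turn the spice carousel by gently pushing its upright posts with the fingertips until the salt shaker stands at the front, in line with the red arrow on the white tongue of the fixed foot, then let go. Nothing is to be gripped or lifted: do not touch the shaker or the jars riding on the carousel, keep them standing, and leave the small things on the worktop where they are.

Things in the scene. Friction and masses are not known exactly. Their poses are not given: they have to be found in the camera images.
- stand: Fixed foot of the carousel. Origin on the turntable's axis at worktop height; z up. Its own -x is the front: there a flat white tongue (46 mm wide, 6 mm high, its end 175 mm from the axis) with a red arrowhead sticks out from under the disc. The front points to the robot's side, give or take 0.6 rad. (A kettle and a utensil holder stand behind, beyond x = 0.76 m.)
- carousel: Turntable: pale wooden disc, 280 mm across; turns endlessly either way about its axis, about 0.8 N at a post, and stops soon after the push ends. Origin on the axis, 12 mm above the worktop; floor 22 mm, lip 30 mm above the worktop. Jars stand about 79 mm from the axis near its own +x, +y, -x, -y, up to 15 mm to the side; posts half-way.
- post_0 (a point): Point on the axis of steel post 1 of 4 on the turntable's rim, 92 mm above the worktop, a good height at which to push. The upright post is 14 mm thick, 127 mm from the turntable's axis, with a black ball knob whose top is 126 mm above the worktop. It turns with the disc, at 45 degrees (counter-clockwise from above) from the disc's own +x.
- post_1 (a point): Point on the axis of steel post 2 of 4 on the turntable's rim, 92 mm above the worktop, a good height at which to push. The upright post is 14 mm thick, 127 mm from the turntable's axis, with a black ball knob whose top is 126 mm above the worktop. It turns with the disc, at 135 degrees (counter-clockwise from above) from the disc's own +x.
- post_2 (a point): Point on the axis of steel post 3 of 4 on the turntable's rim, 92 mm above the worktop, a good height at which to push. The upright post is 14 mm thick, 127 mm from the turntable's axis, with a black ball knob whose top is 126 mm above the worktop. It turns with the disc, at 225 degrees (counter-clockwise from above) from the disc's own +x.
- post_3 (a point): Point on the axis of steel post 4 of 4 on the turntable's rim, 92 mm above the worktop, a good height at which to push. The upright post is 14 mm thick, 127 mm from the turntable's axis, with a black ball knob whose top is 126 mm above the worktop. It turns with the disc, at 315 degrees (counter-clockwise from above) from the disc's own +x.
- salt_mid (a point): Middle (half-way up, on the axis) of the salt shaker: clear glass with a light grey domed top, 44 mm across, 90 mm tall, 0.1 kg, standing loose on the turntable with its axis about 79 mm from the turntable's, among the red-capped jars. Must not be touched.
- jar_black_mid (a point): Middle (half-way up, on the axis) of the spice jar with a red cap and a black and yellow label, 45 mm across, 106 mm tall, 0.11 kg, standing loose on the turntable with its axis about 79 mm from the turntable's. Must not be touched.
- jar_brown_mid (a point): Middle (half-way up, on the axis) of the spice jar with a red cap and a beige and brown label, 45 mm across, 106 mm tall, 0.11 kg, standing loose on the turntable with its axis about 79 mm from the turntable's. Must not be touched.
- jar_green_mid (a point): Middle (half-way up, on the axis) of the spice jar with a red cap and a white and dark green label, 45 mm across, 106 mm tall, 0.11 kg, standing loose on the turntable with its axis about 79 mm from the turntable's. Must not be touched.
- timer: Red and white wind-up kitchen timer, 61 mm across, 52 mm tall, loose on the worktop in front of the sink; origin under its centre. A bystander.
- matches: Box of matches, 54x36x15 mm, loose on the black glass hob left of the carousel; origin under its centre. A bystander.
- candle: Tea light, 38 mm across, 15 mm tall, loose on the worktop in front of the sink; origin under its centre. A bystander.
- stopper: Wine cork standing on end, 24 mm across, 40 mm tall, loose on the black glass hob left of the carousel; origin under its centre. A bystander.

How it is judged:
At the end, for the whole second after the job is handed in: The salt shaker's axis is within 12 mm sideways (about 9 degrees) of the foot's front line, on the arrow's side; the shaker and the three jars stand upright on the turntable (axes within 105 mm of its axis, tilt under 0.15 rad); the turntable is at rest (under 0.05 rad/s) (x of salt_mid in the frame of stand below -0.055 m and y of salt_mid in the frame of stand between -0.012 and 0.012 m and horizontal distance between each of jar_black_mid, jar_brown_mid, jar_green_mid, salt_mid and stand below 0.105 m and angle between each of jar_black_mid, jar_brown_mid, jar_green_mid, salt_mid's own z axis and vertical below 0.15 rad and angular speed of carousel below 0.05 rad/s); the robot touches nothing.
It fails at once if the shaker or a jar on the carousel is touched by the robot (over 0.5 N) (contact force between any of the fingers, the arm and jar_black above 0.5 N or contact force between any of the fingers, the arm and jar_brown above 0.5 N or contact force between any of the fingers, the arm and jar_green above 0.5 N or contact force between any of the fingers, the arm and salt above 0.5 N).
It fails at once if the shaker or a jar is lifted off (over 15 mm), falls off or tips (over 0.3 rad) (height (world z) of any of jar_black_mid, jar_brown_mid, jar_green_mid above 0.09 m or height (world z) of any of jar_black_mid, jar_brown_mid, jar_green_mid below 0.06 m or angle between any of jar_black_mid, jar_brown_mid, jar_green_mid, salt_mid's own z axis and vertical above 0.3 rad or height (world z) of salt_mid above 0.082 m or height (world z) of salt_mid below 0.052 m).
It fails at once if the carousel is pushed roughly: over 25 N, or spun faster than 2.5 rad/s (contact force between any of the fingers, the arm and carousel above 25 N or angular speed of carousel above 2.5 rad/s).
It fails at once if a small thing on the worktop is displaced by more than 20 mm (distance of any of timer, matches, candle, stopper from where it was at the start of the episode above 0.02 m).
It also fails if it takes over 48 s, if anything falls off the work surface, if the arm or the gripper's body presses on something with over 40 N, if the wrist force passes 120 N, or if a joint passes its speed limit or range.

## Working session

There is one attempt and no reset: what is moved stays moved. The work goes in short steps, Python scripts to look and compute and a tool call to move; the robot and the scene stay as the last step left them, time stands still between calls to the robot, and variables do not carry over. Pictures are saved under pics/ and viewed, at most 10 in all, crops included, and the job is handed in when it is done.

Besides the shell and the picture viewer there is one more tool, called after "Emit:" by a JSON object that holds its "name" and its "arguments", one argument or row to a line. arm_command: Moves the arm, as the interface text tells. Its arguments: {"type":"object","properties":{"series":{"type":"array"},"grip":{"type":"number"},"squeeze":{"type":"number"}},"required":["series"]}

```bash
mkdir -p pics; python3 - <<'E'
from station import bot
import cv2,pickle
d={}
for n in("scene","top"):
    c=bot.capture(n);d[n]=c;cv2.imwrite(f"pics/{n}0.png",c["image"][:,:,::-1]);print(n,c["fx"],c["cx"],c["cy"],c["R"],c["t"])
s=bot.sense();print(s["t"],s["tcp_pos"],s["eef_rot"],s["opening"])
pickle.dump(d,open("c0.pkl","wb"))
E
```

```text
scene 516.8773615313147 324.71752320169446 205.56978344675107 [[-0.53820031 -0.8427161  -0.01303829]
 [-0.52037235  0.3444252  -0.78139868]
 [ 0.66298797 -0.41376424 -0.62389591]] [0.21147643 0.38463385 1.31481827]
top 472.49853062037295 324.28692960177676 204.7350537434907 [[ 0.01429019 -0.9996703   0.0213328 ]
 [-0.9833273  -0.01791821 -0.18095957]
 [ 0.18128215 -0.01839118 -0.98325914]] [-0.12927907  0.53803107  1.64971039]
0.1 [ 0.16945775 -0.60099663  0.20608141] [[-9.62522947e-01 -2.71199528e-01 -6.27213168e-04]
 [-2.71200233e-01  9.62521193e-01  1.84011591e-03]
 [ 1.04667399e-04  1.94125415e-03 -9.99998110e-01]] 1.0015314009987353
```

View pics/top0.png

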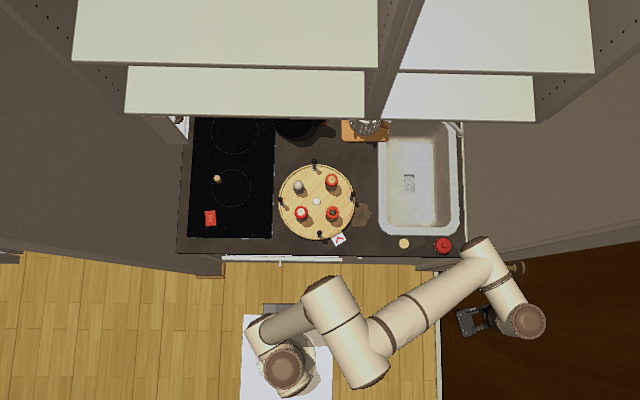

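View pics/scene0.png

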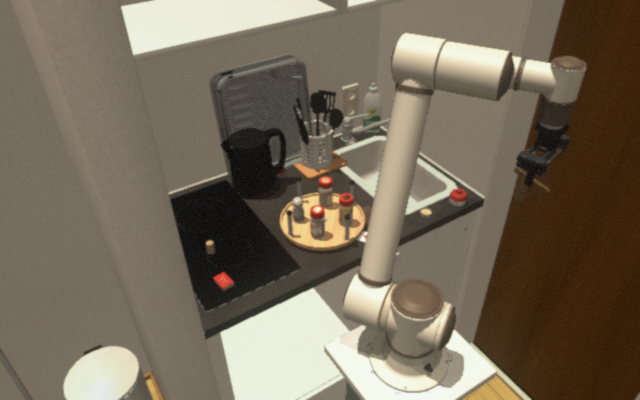

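The top view shows the carousel hub near (317,202), the salt's grey top near (299,187), knobs near (314,162), (281,200), (320,234) and (354,195), and the tongue near (339,239). I'll zoom in to refine these.

```bash
cat > h.py <<'E'
import numpy as np,pickle,cv2
def ray(c,u,v,z):
    "world point at height z seen at pixel u,v"
    d=np.array([(u-c["cx"])/c["fx"],(v-c["cy"])/c["fy"],1])
    o=-c["R"].T@c["t"]; w=c["R"].T@d
    return o+w*(z-o[2])/w[2]
def crop(c,u,v,w,h,k,name):
    cv2.imwrite(name,cv2.resize(c["image"][v:v+h,u:u+w,::-1],None,fx=k,fy=k,interpolation=cv2.INTER_CUBIC))
E
python3 - <<'E'
from h import *
d=pickle.load(open("c0.pkl","rb"));crop(d["top"],270,152,100,100,6,"pics/topc.png")
E
```

```text
(no output)
```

View pics/topc.png

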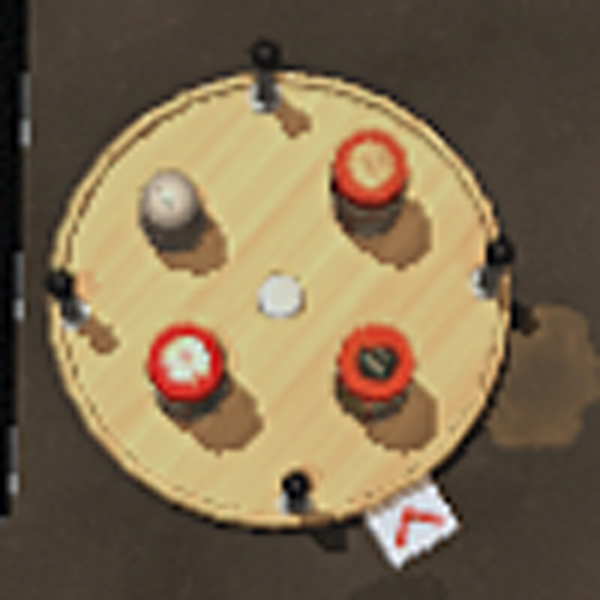

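```bash
cat >> h.py <<'E'
def ana(c,k,u0,v0,knobs,salt,tongue,jars=()):
    P=lambda p,z:ray(c,u0+(p[0]+.5)/k-.5,v0+(p[1]+.5)/k-.5,z)[:2]
    K=np.array([P(p,.118) for p in knobs]);C=K.mean(0)
    for q in K: print("knob",q.round(4),np.hypot(*(q-C)).round(4),np.degrees(np.arctan2(*(q-C)[::-1])).round(1))
    print("C",C.round(4))
    def pr(n,q):
        e=q-C;print(n,q.round(4),np.hypot(*e).round(4),np.degrees(np.arctan2(e[1],e[0])).round(1))
    pr("salt",P(salt,.103));pr("tongue",P(tongue,.006))
    for j in jars: pr("jar",P(j,.128))
E
python3 - <<'E'
from h import *
d=pickle.load(open("c0.pkl","rb"));c=d["top"]
ana(c,6,270,152,[(265,53),(61,284),(295,487),(499,251)],(169,197),(431,545),[(370,165),(187,360),(375,360)])
print(ray(c,270+281/6,152+293/6,.03))
for u,v,z in((404,243,.01),(443,246,.05),(217,178,.04),(210,218,.015)):print(ray(c,u,v,z))
E
```

```text
knob [ 0.6852 -0.08  ] 0.1282 5.0
knob [0.5452 0.0349] 0.1266 95.5
knob [ 0.43   -0.1017] 0.1279 -175.2
knob [ 0.5694 -0.2175] 0.127 -84.6
C [ 0.5574 -0.0911]
salt [ 0.6012 -0.0254] 0.0789 56.4
tongue [ 0.4098 -0.1858] 0.1754 -147.3
jar [ 0.6166 -0.1419] 0.078 -40.7
jar [ 0.5005 -0.0389] 0.0772 137.5
jar [ 0.5024 -0.1461] 0.0778 -135.0
[ 0.55780644 -0.09351785  0.03      ]
[ 0.41103473 -0.41383953  0.01      ]
[ 0.39843483 -0.54549652  0.05      ]
[0.63383674 0.27133625 0.04      ]
[0.48998001 0.29377853 0.015     ]
```

Emit:
{"name": "arm_command", "arguments": {
  "series": [
    {"linear": [20,40,0],"roll": -0.05},
    {"linear": [43,92,0],"roll": -0.1},
    {"linear": [66,140,0],"roll": -0.15},
    {"linear": [88,188,0],"roll": -0.2},
    {"linear": [111,237,0],"roll": -0.25},
    {"linear": [134,286,0],"roll": -0.3},
    {"linear": [157,335,0],"roll": -0.35},
    {"linear": [180,384,0],"roll": -0.4},
    {"linear": [202,432,0],"roll": -0.45},
    {"linear": [225,480,0],"roll": -0.5},
    {"linear": [244,522,0],"roll": -0.55},
    {"linear": [256,547,0],"roll": -0.6},
    {"linear": [260,556,0],"roll": -0.62},
    {"linear": [260,556,0],"roll": -0.62},
    {"linear": [260,556,-35],"roll": -0.62},
    {"linear": [260,556,-60],"roll": -0.62},
    {"linear": [260,556,-60],"roll": -0.62},
    {"linear": [260,556,-60],"roll": -0.62}
  ],
  "grip": 1
}}

```text
t: 2.35
tcp_pos: [0.4302, -0.0458, 0.148]
eef_rot: [[-0.941, 0.338, 0.002], [0.338, 0.941, -0.0], [-0.001, 0.0, -1.0]]
ft_force: [0.0, 0.3, -0.9]
opening: 0.007
grasp_force: 0.0
```

```bash
python3 - <<'E'
from station import bot
from h import *
c=bot.capture("top");s=bot.sense();print(s["t"],s["tcp_pos"],s["eef_rot"][:,0],s["qpos"],s["opening"],s["ft_force"])
w=bot.capture("scene")
a=cv2.resize(c["image"][142:262,260:380,::-1],(480,480),interpolation=cv2.INTER_CUBIC)
b=cv2.resize(w["image"][160:280,250:330,::-1],(320,480),interpolation=cv2.INTER_CUBIC)
cv2.imwrite("pics/a.png",np.hstack([a,b]))
E
```

```text
2.4 [ 0.43045154 -0.04568677  0.14822641] [-0.94097754  0.33846265 -0.00207656] [ 2.72704826e-01  1.11938114e-01 -5.27905637e-01  5.24080841e-04
 -9.28703217e-01 -2.18909695e+00] 0.006536548363060672 [ 0.26871521 -0.23869493 -0.07321681]
```

View pics/a.png

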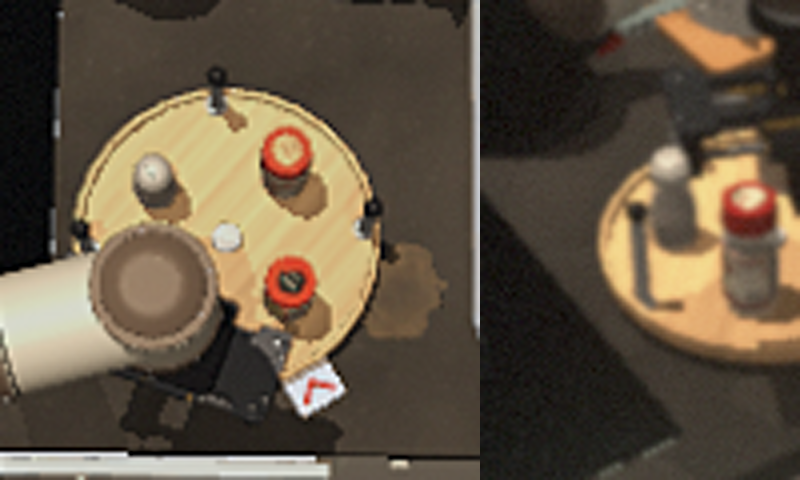

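The hand hangs at the front rim between the front post and the post to its left, clear of the jars. Computing the sweep rows.

```bash
cat >> h.py <<'E'
def sweep(a0,a1,n,x0,y0,r0=0,r=.132,C=(.5575,-.092)):
    "rows (mm, roll) from commanded x0,y0 with tool x at angle r0 deg"
    for a in np.linspace(a0,a1,n):
        t=np.radians(a);print('{"linear": [%d, %d, 0], "roll": %.2f},'%(round(1e3*(C[0]+r*np.cos(t)-x0)),round(1e3*(C[1]+r*np.sin(t)-y0)),np.radians(a-r0)),end=' ')
    t=np.radians(a1);print("\nend",C[0]+r*np.cos(t),C[1]+r*np.sin(t))
E
python3 - <<'E'
from h import *
sweep(163,208,16,.430,-.046,160)
sweep(211,253,15,.441,-.154,208)
E
```

```text
{"linear": [1, -7, 0], "roll": 0.05}, {"linear": [-1, -14, 0], "roll": 0.10}, {"linear": [-2, -21, 0], "roll": 0.16}, {"linear": [-3, -28, 0], "roll": 0.21}, {"linear": [-4, -34, 0], "roll": 0.26}, {"linear": [-4, -41, 0], "roll": 0.31}, {"linear": [-4, -48, 0], "roll": 0.37}, {"linear": [-4, -55, 0], "roll": 0.42}, {"linear": [-4, -62, 0], "roll": 0.47}, {"linear": [-2, -69, 0], "roll": 0.52}, {"linear": [-1, -76, 0], "roll": 0.58}, {"linear": [1, -82, 0], "roll": 0.63}, {"linear": [3, -89, 0], "roll": 0.68}, {"linear": [5, -95, 0], "roll": 0.73}, {"linear": [8, -102, 0], "roll": 0.79}, {"linear": [11, -108, 0], "roll": 0.84}, 
end 0.44095091774262163 -0.1539702462877376
{"linear": [3, -6, 0], "roll": 0.05}, {"linear": [7, -12, 0], "roll": 0.10}, {"linear": [11, -17, 0], "roll": 0.16}, {"linear": [15, -23, 0], "roll": 0.21}, {"linear": [20, -28, 0], "roll": 0.26}, {"linear": [25, -33, 0], "roll": 0.31}, {"linear": [30, -38, 0], "roll": 0.37}, {"linear": [35, -42, 0], "roll": 0.42}, {"linear": [41, -46, 0], "roll": 0.47}, {"linear": [47, -50, 0], "roll": 0.52}, {"linear": [53, -53, 0], "roll": 0.58}, {"linear": [59, -57, 0], "roll": 0.63}, {"linear": [65, -60, 0], "roll": 0.68}, {"linear": [71, -62, 0], "roll": 0.73}, {"linear": [78, -64, 0], "roll": 0.79}, 
end 0.5189069349765987 -0.21823222778712068
```

Emit:
{"name": "arm_command", "arguments": {
  "series": [
    {"linear": [0,0,-25],"roll": 0},
    {"linear": [0,0,-46],"roll": 0},
    {"linear": [0,0,-46],"roll": 0},
    {"linear": [1,-7,-46],"roll": 0.05},
    {"linear": [-1,-14,-46],"roll": 0.1},
    {"linear": [-2,-21,-46],"roll": 0.16},
    {"linear": [-3,-28,-46],"roll": 0.21},
    {"linear": [-4,-34,-46],"roll": 0.26},
    {"linear": [-4,-41,-46],"roll": 0.31},
    {"linear": [-4,-48,-46],"roll": 0.37},
    {"linear": [-4,-55,-46],"roll": 0.42},
    {"linear": [-4,-62,-46],"roll": 0.47},
    {"linear": [-2,-69,-46],"roll": 0.52},
    {"linear": [-1,-76,-46],"roll": 0.58},
    {"linear": [1,-82,-46],"roll": 0.63},
    {"linear": [3,-89,-46],"roll": 0.68},
    {"linear": [5,-95,-46],"roll": 0.73},
    {"linear": [8,-102,-46],"roll": 0.79},
    {"linear": [11,-108,-46],"roll": 0.84}
  ]
}}

```text
t: 4.82
tcp_pos: [0.4414, -0.1538, 0.1027]
eef_rot: [[-0.879, -0.477, 0.002], [-0.477, 0.879, -0.0], [-0.002, -0.001, -1.0]]
ft_force: [-0.8, 1.2, 0.2]
opening: 0.006
grasp_force: 0.6
```

Emit:
{"name": "arm_command", "arguments": {
  "series": [
    {"linear": [3,-6,0],"roll": 0.05},
    {"linear": [7,-12,0],"roll": 0.1},
    {"linear": [11,-17,0],"roll": 0.16},
    {"linear": [15,-23,0],"roll": 0.21},
    {"linear": [20,-28,0],"roll": 0.26},
    {"linear": [25,-33,0],"roll": 0.31},
    {"linear": [30,-38,0],"roll": 0.37},
    {"linear": [35,-42,0],"roll": 0.42},
    {"linear": [41,-46,0],"roll": 0.47},
    {"linear": [47,-50,0],"roll": 0.52},
    {"linear": [53,-53,0],"roll": 0.58},
    {"linear": [59,-57,0],"roll": 0.63},
    {"linear": [65,-60,0],"roll": 0.68},
    {"linear": [71,-62,0],"roll": 0.73},
    {"linear": [78,-64,0],"roll": 0.79}
  ]
}}

```text
t: 6.7
tcp_pos: [0.519, -0.2179, 0.1027]
eef_rot: [[-0.28, -0.96, 0.001], [-0.96, 0.28, -0.001], [0.0, -0.001, -1.0]]
ft_force: [-0.4, -0.0, -0.3]
opening: 0.005
grasp_force: 0.5
```

```bash
python3 - <<'E'
from station import bot
from h import *
c=bot.capture("top");s=bot.sense();print(s["t"],s["tcp_pos"],s["ft_force"],s["qpos"])
crop(c,270,152,100,100,6,"pics/b.png")
E
```

```text
6.75 [ 0.52036379 -0.21816481  0.10277808] [1.4612144  0.08961892 1.54066063] [-0.109366    0.37834867 -0.28865755  0.00104891 -0.901      -0.17352367]
```

View pics/b.png

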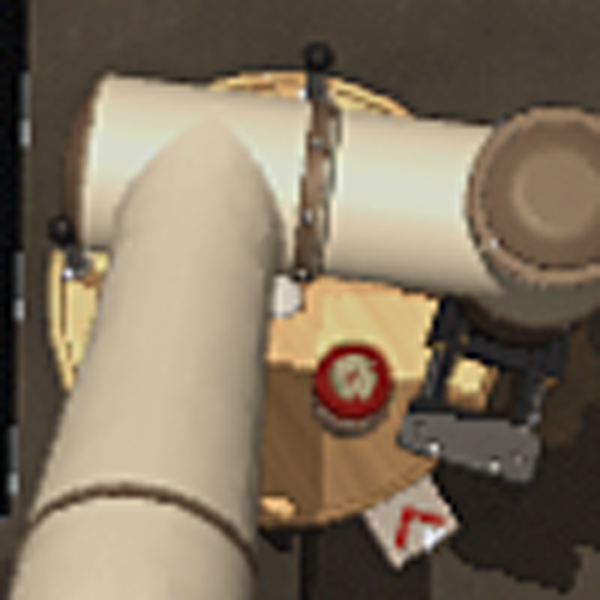

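```bash
python3 - <<'E'
from h import *
c=pickle.load(open("c0.pkl","rb"))["top"]
for p in((319,53),(61,229)):
    q=ray(c,270+(p[0]+.5)/6-.5,152+(p[1]+.5)/6-.5,.118)[:2]-[.5575,-.0915];print(np.hypot(*q),np.degrees(np.arctan2(q[1],q[0])))
x0,y0=.519,-.218
sweep(248,148,11,x0,y0,253)
E
```

```text
0.12988353347414758 -8.901770352298785
0.1289513413465694 81.03022808172304
{"linear": [-11, 4, 0], "roll": -0.09}, {"linear": [-31, 14, 0], "roll": -0.26}, {"linear": [-50, 28, 0], "roll": -0.44}, {"linear": [-66, 45, 0], "roll": -0.61}, {"linear": [-78, 64, 0], "roll": -0.79}, {"linear": [-87, 85, 0], "roll": -0.96}, {"linear": [-92, 108, 0], "roll": -1.13}, {"linear": [-93, 131, 0], "roll": -1.31}, {"linear": [-91, 153, 0], "roll": -1.48}, {"linear": [-84, 175, 0], "roll": -1.66}, {"linear": [-73, 196, 0], "roll": -1.83}, 
end 0.44555765130735175 -0.022050657121216954
```

Emit:
{"name": "arm_command", "arguments": {
  "series": [
    {"linear": [-11,4,0],"roll": -0.09},
    {"linear": [-11,4,30],"roll": -0.09},
    {"linear": [-11,4,58],"roll": -0.09},
    {"linear": [-31,14,58],"roll": -0.26},
    {"linear": [-50,28,58],"roll": -0.44},
    {"linear": [-66,45,58],"roll": -0.61},
    {"linear": [-78,64,58],"roll": -0.79},
    {"linear": [-87,85,58],"roll": -0.96},
    {"linear": [-92,108,58],"roll": -1.13},
    {"linear": [-93,131,58],"roll": -1.31},
    {"linear": [-91,153,58],"roll": -1.48},
    {"linear": [-84,175,58],"roll": -1.66},
    {"linear": [-77,188,58],"roll": -1.76},
    {"linear": [-77,188,58],"roll": -1.76},
    {"linear": [-77,188,58],"roll": -1.76}
  ]
}}

```text
t: 8.62
tcp_pos: [0.4415, -0.0298, 0.1596]
eef_rot: [[-0.89, 0.457, 0.001], [0.457, 0.89, 0.0], [-0.001, 0.001, -1.0]]
ft_force: [-0.1, 0.1, 0.1]
opening: 0.007
grasp_force: 0.0
```

```bash
python3 - <<'E'
from station import bot
from h import *
c=bot.capture("top");s=bot.sense();print(s["t"],s["tcp_pos"],s["ft_force"])
crop(c,270,152,100,100,6,"pics/c.png")
x0,y0=.442,-.030
sweep(155,200,16,x0,y0,152)
sweep(203,239,13,.433,-.137,200)
sweep(241,243,2,.433,-.137,200)
E
```

```text
8.675 [ 0.4414432  -0.02993183  0.15947601] [1.1775717  0.72295558 0.6658544 ]
{"linear": [-4, -6, 0], "roll": 0.05}, {"linear": [-7, -13, 0], "roll": 0.10}, {"linear": [-9, -19, 0], "roll": 0.16}, {"linear": [-11, -26, 0], "roll": 0.21}, {"linear": [-13, -32, 0], "roll": 0.26}, {"linear": [-14, -39, 0], "roll": 0.31}, {"linear": [-16, -46, 0], "roll": 0.37}, {"linear": [-16, -53, 0], "roll": 0.42}, {"linear": [-16, -60, 0], "roll": 0.47}, {"linear": [-16, -67, 0], "roll": 0.52}, {"linear": [-16, -74, 0], "roll": 0.58}, {"linear": [-15, -80, 0], "roll": 0.63}, {"linear": [-14, -87, 0], "roll": 0.68}, {"linear": [-13, -94, 0], "roll": 0.73}, {"linear": [-11, -101, 0], "roll": 0.79}, {"linear": [-9, -107, 0], "roll": 0.84}, 
end 0.4334605740562601 -0.13714665891898825
{"linear": [3, -7, 0], "roll": 0.05}, {"linear": [6, -13, 0], "roll": 0.10}, {"linear": [9, -19, 0], "roll": 0.16}, {"linear": [13, -25, 0], "roll": 0.21}, {"linear": [16, -31, 0], "roll": 0.26}, {"linear": [20, -36, 0], "roll": 0.31}, {"linear": [25, -42, 0], "roll": 0.37}, {"linear": [30, -47, 0], "roll": 0.42}, {"linear": [34, -52, 0], "roll": 0.47}, {"linear": [40, -56, 0], "roll": 0.52}, {"linear": [45, -60, 0], "roll": 0.58}, {"linear": [51, -64, 0], "roll": 0.63}, {"linear": [57, -68, 0], "roll": 0.68}, 
end 0.4895149741118728 -0.20514608369267878
{"linear": [61, -70, 0], "roll": 0.72}, {"linear": [65, -73, 0], "roll": 0.75}, 
end 0.4975732540343798 -0.20961286119286454
```

View pics/c.png

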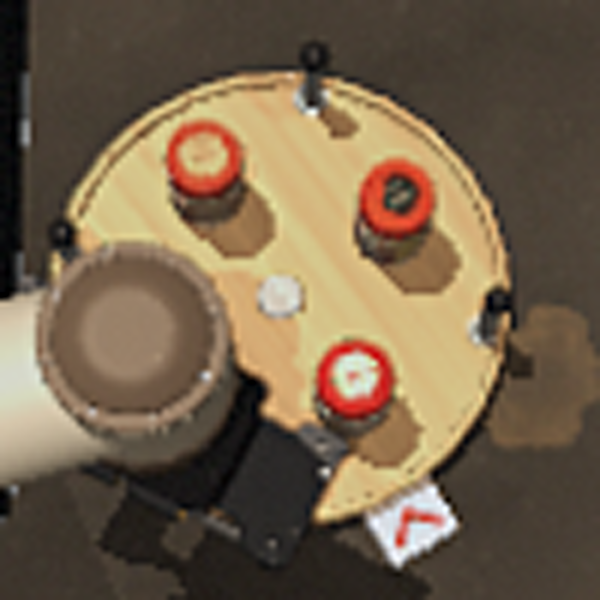

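The knobs are at (314,53), (61,233) and (497,300), and the jars are upright. The next post is at about 172°, so I can do the second push.

Emit:
{"name": "arm_command", "arguments": {
  "series": [
    {"linear": [0,0,-30],"roll": 0},
    {"linear": [0,0,-58],"roll": 0},
    {"linear": [0,0,-58],"roll": 0},
    {"linear": [-4,-6,-58],"roll": 0.05},
    {"linear": [-7,-13,-58],"roll": 0.1},
    {"linear": [-9,-19,-58],"roll": 0.16},
    {"linear": [-11,-26,-58],"roll": 0.21},
    {"linear": [-13,-32,-58],"roll": 0.26},
    {"linear": [-14,-39,-58],"roll": 0.31},
    {"linear": [-16,-46,-58],"roll": 0.37},
    {"linear": [-16,-53,-58],"roll": 0.42},
    {"linear": [-16,-60,-58],"roll": 0.47},
    {"linear": [-16,-67,-58],"roll": 0.52},
    {"linear": [-16,-74,-58],"roll": 0.58},
    {"linear": [-15,-80,-58],"roll": 0.63},
    {"linear": [-14,-87,-58],"roll": 0.68},
    {"linear": [-13,-94,-58],"roll": 0.73},
    {"linear": [-11,-101,-58],"roll": 0.79},
    {"linear": [-9,-107,-58],"roll": 0.84}
  ]
}}

```text
t: 11.05
tcp_pos: [0.4333, -0.137, 0.1026]
eef_rot: [[-0.934, -0.358, 0.002], [-0.358, 0.934, -0.0], [-0.002, -0.001, -1.0]]
ft_force: [-0.2, 0.9, -0.1]
opening: 0.006
grasp_force: 0.5
```

Emit:
{"name": "arm_command", "arguments": {
  "series": [
    {"linear": [3,-7,0],"roll": 0.05},
    {"linear": [6,-13,0],"roll": 0.1},
    {"linear": [9,-19,0],"roll": 0.16},
    {"linear": [13,-25,0],"roll": 0.21},
    {"linear": [16,-31,0],"roll": 0.26},
    {"linear": [20,-36,0],"roll": 0.31},
    {"linear": [25,-42,0],"roll": 0.37},
    {"linear": [30,-47,0],"roll": 0.42},
    {"linear": [34,-52,0],"roll": 0.47},
    {"linear": [40,-56,0],"roll": 0.52},
    {"linear": [45,-60,0],"roll": 0.58},
    {"linear": [51,-64,0],"roll": 0.63},
    {"linear": [57,-68,0],"roll": 0.68},
    {"linear": [60,-70,0],"roll": 0.71},
    {"linear": [63,-71,0],"roll": 0.73},
    {"linear": [65,-73,0],"roll": 0.75},
    {"linear": [65,-73,0],"roll": 0.75}
  ]
}}

```text
t: 13.18
tcp_pos: [0.498, -0.2096, 0.1012]
eef_rot: [[-0.44, -0.898, 0.001], [-0.898, 0.44, -0.0], [-0.0, -0.001, -1.0]]
ft_force: [0.1, -0.2, -0.0]
opening: -0.002
grasp_force: 0.0
```

Emit:
{"name": "arm_command", "arguments": {
  "series": [
    {"linear": [-5,3,0],"roll": 0},
    {"linear": [-10,5,0],"roll": 0},
    {"linear": [-10,5,30],"roll": 0},
    {"linear": [-10,5,70],"roll": 0},
    {"linear": [-10,5,100],"roll": 0},
    {"linear": [-25,-40,100],"roll": 0},
    {"linear": [-40,-85,100],"roll": 0},
    {"linear": [-60,-130,100],"roll": 0},
    {"linear": [-80,-175,100],"roll": 0},
    {"linear": [-95,-220,100],"roll": 0},
    {"linear": [-105,-250,100],"roll": 0},
    {"linear": [-105,-250,100],"roll": 0}
  ]
}}

```text
t: 14.68
tcp_pos: [0.3914, -0.4608, 0.2004]
eef_rot: [[-0.443, -0.896, -0.001], [-0.896, 0.443, 0.0], [-0.0, 0.001, -1.0]]
ft_force: [-0.6, 0.4, -0.2]
opening: 0.005
grasp_force: 0.0
```

```bash
python3 - <<'E'
from station import bot
from h import *
c=bot.capture("top");s=bot.sense();print(s["t"],s["tcp_pos"],s["ft_force"])
crop(c,270,152,100,100,6,"pics/d.png")
E
```

```text
14.725 [ 0.39180909 -0.45975217  0.2005041 ] [0.14887737 0.53843349 0.87896081]
```

View pics/d.png

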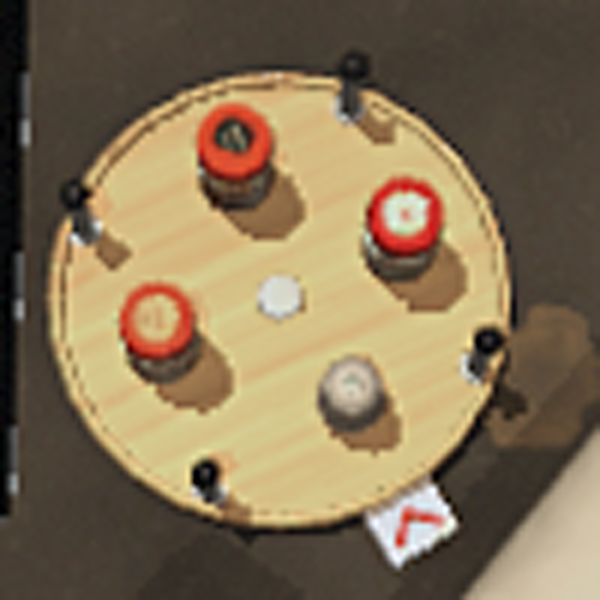

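The knobs are at (354,67), (75,195), (206,473) and (488,341), and the salt top is at (351,387), close to the line from the hub to the tongue.

```bash
python3 - <<'E'
from h import *
c=pickle.load(open("c0.pkl","rb"))["top"]
ana(c,6,270,152,[(354,67),(75,195),(206,473),(488,341)],(351,387),(431,545))
print(ray(c,270+(281+.5)/6-.5,152+(297)/6-.5,.03))
E
```

```text
knob [ 0.6778 -0.1322] 0.1271 -18.7
knob [0.5979 0.0284] 0.1266 71.3
knob [ 0.4372 -0.051 ] 0.1268 161.3
knob [ 0.5164 -0.2114] 0.1266 -108.9
C [ 0.5573 -0.0915]
salt [ 0.4906 -0.1333] 0.0787 -148.0
tongue [ 0.4098 -0.1858] 0.175 -147.4
[ 0.5571597  -0.09200956  0.03      ]
```

The salt is at -148.0° and the arrow at -147.4°, about 1 mm sideways, so it is in line.

```bash
python3 -c "
from station import bot
print(bot.hand_in())"
```

```text
the job is handed in; nothing more can be done
None
```

I turned the carousel with two pushes on its posts until the salt shaker stood in line with the red arrow (about 1 mm off by the top camera), moved the arm clear and handed the job in; the hand-in gave no verdict.

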